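Right the fallen sample bottles into the bench tray

TASK

Two square sample bottles, one tall and one short, have been knocked over on the lab bench. Stand both upright, cap up, in the shallow two-bay metal tray, one bottle in each bay (either way round), flat on the bay floor. Set them down gently without letting go of them in the air, and leave the petri dish, beaker and pipette where they are.

Things in the scene. Friction and masses are not known exactly. Their poses are not given: they have to be found in the camera images.
- tall_bottle: Square white plastic bottle with round grey screw cap, lying on a flat side. 152 mm long: from the base a 118 mm body 56 x 56 mm in section, a 10 mm conical shoulder, a 24 mm cap of 40 mm diameter. About 0.3 kg. Origin: on its long axis, midway, 76 mm from either end. +x runs along the bottle from base to cap (level at the start, straight up when righted).
- tall_bottle_base (a point): Centre of the tall bottle's base (76 mm from its origin); axes as the bottle's.
- tall_bottle_cap (a point): Centre of the outer end of the tall bottle's cap (76 mm from its origin).
- short_bottle: Square white plastic bottle with round grey screw cap, lying on a flat side. 112 mm long: from the base a 80 mm body 60 x 60 mm in section, a 10 mm conical shoulder, a 22 mm cap of 40 mm diameter. About 0.25 kg. Origin: on its long axis, midway, 56 mm from either end. +x runs along the bottle from base to cap (level at the start, straight up when righted).
- short_bottle_base (a point): Centre of the short bottle's base (56 mm from its origin); axes as the bottle's.
- short_bottle_cap (a point): Centre of the outer end of the short bottle's cap (56 mm from its origin).
- tray: Open aluminium tray fixed to the bench, 130 mm (x) by 250 mm (y), 22 mm high; walls and floor 5 mm thick; a divider across the middle makes two bays side by side along y, each about 118 by 118 mm inside. Origin: centre of its underside, z up.
- bay_a (a point): Middle of the floor surface of the bay on the tray's +y side (60 mm from the tray's centre); axes as the tray's.
- bay_b (a point): Middle of the floor surface of the bay on the tray's -y side (60 mm from the tray's centre); axes as the tray's.
- dish: Bystander: closed petri dish, 96 mm diameter, 18 mm high. Origin: centre of its underside.
- beaker: Bystander: upright open glass beaker, 72 mm diameter, 90 mm high. Origin: centre of its underside.
- pipette: Bystander: pipette lying on the bench, about 225 mm long along its x (handle to -x, 120 mm; tip to +x, 105 mm), 30 mm wide, 28 mm high. Origin: on the bench under the pipette, about its middle.

How it is judged:
By the outcome, as a careful person would: the job done as asked, in the order asked, and still so for the second after the job is handed in, with the robot touching nothing.
It also fails if it takes over 72 s, if anything falls off the work surface, if the arm or the gripper's body presses on something with over 40 N, if the wrist force passes 120 N, or if a joint passes its speed limit or range.

ROBOT

A 7-joint arm with a two-finger parallel gripper is mounted at the origin on the work surface. World frame = base frame: x ahead of the robot, y to its left, z up, the work surface at z = 0. Lengths are in m, angles in rad, forces in N, time in s.
With the tool pointing down it reaches from about 0.35 to 0.9 m from the base axis. Payload 8.1 kg.
Tool frame: the origin (TCP) lies where the fingers leave the gripper's body, on its centre line; the fingertips stand 66 mm ahead of it and the grasp point (between the pads) lies 47 mm ahead of it (arm.tip_reach is the distance from the TCP to the fingertips, in m); z points along the fingers, y is the direction in which the jaws open and shut (so a half turn about z gives the same grasp; the last joint's range is limited). The gripper opens to 92 mm and grips with 3 to 60 N. Pads are 19 mm wide; open, the fingers measure 130 mm over their backs; the gripper's body (75 mm by 190 mm) begins 47 mm behind the grasp point.
Start: joints at [-1.436, 0.434, 0.025, 1.573, -0.012, 1.134, -0.075], TCP at [0.147, 0.607, 0.292] pointing down, gripper open.
Joint ranges: [-2.62, 2.62], [-0.44, 2.09], [-1.27, 1.32], [0.08, 2.57], [-1.32, 4.46], [0.12, 2], [-2.74, 2.74]. Speed limits (rad/s): [2.22, 2.22, 3.01, 3.01, 3.14, 3.14, 3.14].

INTERFACE

Orientations are given as a rotation vector (axis times angle).
In Python, from cell import arm gives the robot as it stands.
- The arm moves only by the tool carry_out, never from a script. Its argument "plan" is a list of rows, each a list of 5 numbers: the shift along the world's x, y, z in cm, then the turn about the world's z in rad, then the finger opening in cm, from 0 to 9.18. In form: [[tx, ty, tz, spin, fingers], ...]. A call has 1 to 20 rows; each row is the pose to reach, as a shift and turn from the pose measured when the call began; what a row does not reach only later rows make up. A row lasts 1/10 s, in which the tool goes at most 50 mm and 8.59 degrees, less where a joint would pass 70% of its speed; a pose out of reach is approached as far as the arm can. A call with a gripper value outside its range is refused whole. The fingers move at their own pace and stop on an object; "squeeze" is the grip in N (left out, the last holds). Time passes only in rows, so rows that repeat a pose let the fingers close. It gives the time, the measured TCP pose, the force and the opening at its end, in the units of the state.
- arm.observe(): the state, without advancing time (a new reading comes with each control period).
- arm.get_image(name): name is "side" or "top" or "wrist"; returns (picture, depth): 384x512x3 uint8, red, green, blue; 384x512 float32, m along the optical axis (not along the pixel's ray), 0 where there is no reading.
- arm.get_calibration(name): a dict with "intrinsics" (3x3 intrinsics, pixels), "rvec" (rotation vector, rad) and "tvec" (3), from world to camera coordinates, as OpenCV has them; the wrist camera has in their place "tool_from_camera" (4x4, takes a point from camera to tool coordinates, whose origin is the TCP and whose axes are the flange's). Camera axes: x right, y down, z forward; pixel columns grow to the right and rows downward; lengths in m; the calibration is good to about 2 mm. A picture is of the moment at which its call begins: read the wrist's pose just before it. get_calibration takes no time and is no camera call.
- arm.sign_off(): hands the job in, once; it reports no verdict.
The state is a dict: "clock": time; "joints": joint angles; "dq": joint speeds; "joint_efforts": joint torques, N m; "position": TCP position; "ee_rot": TCP orientation; "force": force on the tool from outside, world axes, zero at the start; "ft_torque": the same for the moment, N m; "width": opening from 0.0 (shut) to 1.0 (fully open).
Only numpy, scipy, OpenCV 4.12 (cv2) and the standard library are available. Lean on these libraries where they do the work, as an engineer would, in place of code of your own. Each camera call takes 0.05 s, during which the arm holds its last target. There are 200 camera calls.

## Working session

There is one attempt and no reset: what is moved stays moved. The work goes in short steps, Python scripts to look and compute and a tool call to move; the robot and the scene stay as the last step left them, time stands still between calls to the robot, and variables do not carry over. Pictures are saved under pics/ and viewed, about 8 in all and at most 12, crops included, and the job is handed in when it is done.

Besides the shell and the picture viewer there is one more tool, called after "Request:" as name(argument=value, ...), one argument or row to a line, values as JSON. carry_out: Moves the arm, as the interface text tells. Its arguments: {"type":"object","properties":{"plan":{"type":"array"},"squeeze":{"type":"number"}},"required":["plan"]}

```bash
mkdir -p pics; ls
cat > h.py <<'E'
import numpy as np, cv2
from cell import arm
def cal(n):
    c=arm.get_calibration(n); K=np.array(c["intrinsics"],float)
    if n=="wrist":
        s=arm.observe(); T=np.eye(4); T[:3,:3]=cv2.Rodrigues(np.array(s["ee_rot"],float))[0]; T[:3,3]=s["position"]
        return K,T@np.array(c["tool_from_camera"])
    T=np.eye(4); T[:3,:3]=cv2.Rodrigues(np.array(c["rvec"],float))[0]; T[:3,3]=np.ravel(c["tvec"])
    return K,np.linalg.inv(T)
def shot(n):
    K,T=cal(n); im,d=arm.get_image(n); return im,d,K,T
def cloud(d,K,T):
    v,u=np.mgrid[:d.shape[0],:d.shape[1]]
    P=np.stack([(u-K[0,2])/K[0,0]*d,(v-K[1,2])/K[1,1]*d,d],-1)
    W=P@T[:3,:3].T+T[:3,3]; W[d<=0]=np.nan; return W
E
cat > a.py <<'E'
from h import *
print(arm.observe())
for n in("top","side"):
    im,d,K,T=shot(n); cv2.imwrite(f"pics/{n}0.png",im[...,::-1]); np.savez(f"{n}0.npz",im=im,d=d,K=K,T=T); print(n,T[:3,3],T[:3,2])
E
python3 a.py
```

```text
pics
{'clock': 0.0, 'joints': array([-1.43560001,  0.43516985,  0.02498547,  1.57408364, -0.01159191,
        1.13401124, -0.07506259]), 'dq': array([-0.00021297, -0.00073684,  0.00122694, -0.00085978,  0.00084818,
        0.00018856,  0.00074048]), 'joint_efforts': array([-6.06619506e-05, -6.67858243e+01,  9.84762870e-01, -3.14449954e+01,
       -6.07411587e-02,  4.31198487e-02,  1.68036845e-04]), 'position': array([0.14718542, 0.60700245, 0.29148326]), 'ee_rot': array([-3.72708978e-01, -3.11937368e+00,  2.39836095e-03]), 'force': array([-0.70088548, -0.44533169,  0.58602148]), 'ft_torque': array([-0.01693606, -0.05771498,  0.00301994]), 'width': 0.997240392038172}
top [ 0.52859565 -0.03221443  1.04189412] [ 0.07847167 -0.00865402 -0.99687878]
side [0.20993202 0.57451763 0.63863934] [ 0.40704429 -0.64093833 -0.65077877]
```

View pics/top0.png

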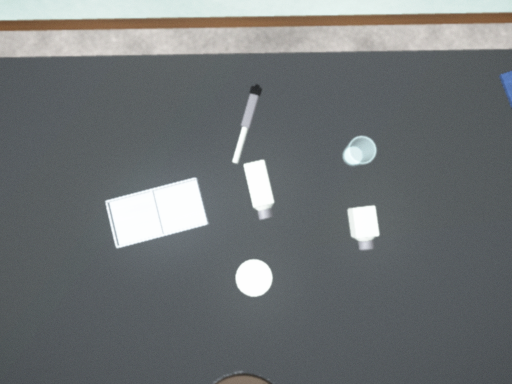

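View pics/side0.png

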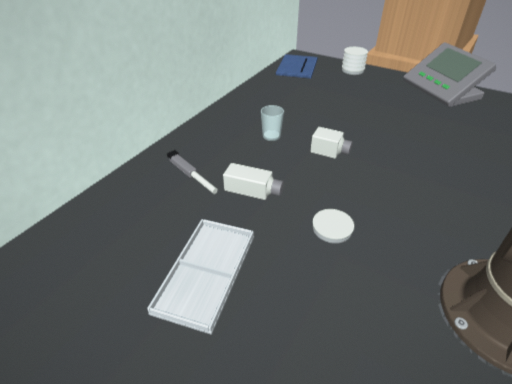

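```bash
cat > b.py <<'E'
from h import *
z=np.load("top0.npz"); W=cloud(z["d"],z["K"],z["T"]); H=W[...,2]; g=z["im"].astype(int).mean(-1)
print("bench z",np.nanmedian(H[300:340,60:180]))
def rep(name,box,zmin,zmax,gm=0):
    x0,y0,x1,y1=box; m=np.zeros(H.shape,bool); m[y0:y1,x0:x1]=1
    m&=(H>zmin)&(H<zmax)&(g>gm); P=W[m]; r=cv2.minAreaRect((P[:,:2]*1000).astype(np.float32))
    print(name,m.sum(),"rect mm",np.round(r[0],1),np.round(r[1],1),round(r[2],1),"z med/max",np.round([np.median(P[:,2]),P[:,2].max()],4))
    print("   box",np.round(cv2.boxPoints(r)).astype(int).tolist())
rep("tall",(235,150,285,225),.03,.2)
rep("tallbody",(235,150,285,225),.051,.2)
rep("short",(340,195,390,255),.03,.2)
rep("shortbody",(340,195,390,255),.055,.2)
rep("tray",(95,170,220,255),.012,.1)
rep("dish",(225,250,285,305),.009,.1)
rep("beaker",(335,130,385,170),.03,.2)
rep("pip",(225,75,270,168),.008,.1)
E
python3 b.py
```

```text
bench z 7.085004044338206e-05
tall 1159 rect mm [607.3 -57.6] [151.8  55.9] 11.8 z med/max [0.056  0.0619]
   box [[527, -46], [539, -100], [687, -69], [676, -15]]
tallbody 974 rect mm [610.9 -56.9] [144.4  55.8] 11.8 z med/max [0.0565 0.0619]
   box [[535, -44], [546, -99], [687, -69], [676, -15]]
short 985 rect mm [ 502.4 -330.2] [111.8  62.1] 5.5 z med/max [0.0596 0.067 ]
   box [[444, -305], [450, -366], [561, -356], [555, -294]]
shortbody 717 rect mm [ 515.4 -328.8] [85.3 60.9] 5.9 z med/max [0.0605 0.067 ]
   box [[470, -303], [476, -363], [561, -355], [555, -294]]
tray 733 rect mm [554.4 221.4] [130.4 250.6] 13.5 z med/max [0.0211 0.0277]
   box [[462, 328], [520, 84], [647, 115], [589, 358]]
dish 1026 rect mm [375.1 -36.4] [94.1 93.5] 43.7 z med/max [0.0185 0.0237]
   box [[309, -35], [373, -103], [441, -38], [377, 30]]
beaker 493 rect mm [ 700.3 -316.2] [69.8 70.3] 90.0 z med/max [0.0727 0.095 ]
   box [[665, -351], [735, -351], [735, -281], [665, -281]]
pip 779 rect mm [782.4 -25.7] [237.1  87.9] 1.4 z med/max [0.024  0.0595]
   box [[663, 15], [665, -73], [902, -67], [900, 21]]
```

```bash
cat > go.py <<'E'
from h import *
import sys
# args: x y z(mm, TCP) jawangle(deg or 'k')
s=arm.observe(); R=cv2.Rodrigues(np.array(s["ee_rot"],float))[0]; p=np.array(s["position"])*1000
ya=np.degrees(np.arctan2(R[1,1],R[0,1]))
print("clock",round(s["clock"],2),"tcp",p.round(1),"jaw",round(ya,2),"tool z",R[:,2].round(3),"F",np.round(s["force"],2),"w",round(s["width"],3),"q",np.round(s["joints"],2))
if len(sys.argv)>3:
    t=np.array(list(map(float,sys.argv[1:4]))); print("shift cm",((t-p)/10).round(2))
    if len(sys.argv)>4:
        a=(float(sys.argv[4])-ya+90)%180-90; print("spin",round(np.radians(a),3))
E
python3 go.py 484 -332 250 95.5
python3 - <<'E'
from h import *
c=arm.get_calibration("wrist");print(c)
E
```

```text
clock 0.1 tcp [147.2 607.  291.6] jaw 76.37 tool z [-0.    -0.001 -1.   ] F [0.33 0.98 0.05] w 1.0 q [-1.44  0.44  0.02  1.57 -0.01  1.13 -0.08]
shift cm [ 33.68 -93.9   -4.16]
spin 0.334
{'intrinsics': array([[283.56790364,   0.        , 253.16884962],
       [  0.        , 283.56790364, 195.97125577],
       [  0.        ,   0.        ,   1.        ]]), 'tool_from_camera': array([[-7.92895558e-04, -9.59677284e-01, -2.81102974e-01,
         7.45365858e-02],
       [ 9.99999663e-01, -8.20440399e-04, -1.96983964e-05,
         7.43991523e-04],
       [-2.11724133e-04, -2.81102895e-01,  9.59677611e-01,
        -9.42638474e-02],
       [ 0.00000000e+00,  0.00000000e+00,  0.00000000e+00,
         1.00000000e+00]])}
```

Request:
carry_out(
  plan=[
    [36,-36,0,0,9.1],
    [36,-36,0,0,9.1],
    [36,-36,0,0,9.1],
    [36,-36,0,0.1,9.1],
    [36,-36,0,0.1,9.1],
    [36,-36,0,0.2,9.1],
    [36,-36,0,0.2,9.1],
    [36,-36,0,0.33,9.1],
    [36,-36,0,0.33,9.1],
    [36,-36,0,0.33,9.1],
    [36,-94,-4,0.33,9.1],
    [36,-94,-4,0.33,9.1],
    [36,-94,-4,0.33,9.1],
    [36,-94,-4,0.33,9.1],
    [36,-94,-4,0.33,9.1],
    [36,-94,-4,0.33,9.1],
    [36,-94,-4,0.33,9.1],
    [34,-94,-4,0.33,9.1],
    [34,-94,-4,0.33,9.1],
    [34,-94,-4,0.33,9.1],
  ],
)

```text
clock: 2.1
position: [0.493, -0.246, 0.2573]
ee_rot: [-0.145, 3.138, -0.002]
force: [1.1, 0.0, 0.5]
width: 0.992
```

```bash
python3 go.py 484 -332 250 95.5
```

```text
clock 2.1 tcp [ 493.  -246.   257.3] jaw 95.3 tool z [ 0.    -0.001 -1.   ] F [1.12 0.04 0.55] w 0.992 q [ 0.1   0.35  0.35  1.82 -0.14  0.99  2.17]
shift cm [-0.9  -8.6  -0.73]
spin 0.004
```

Request:
carry_out(
  plan=[
    [-0.9,-8.6,-0.7,0,9.1],
    [-0.9,-8.6,-0.7,0,9.1],
    [-0.9,-8.6,-0.7,0,9.1],
    [-0.9,-8.6,-0.7,0,9.1],
  ],
)

```text
clock: 2.5
position: [0.4833, -0.3326, 0.2497]
ee_rot: [0.142, -3.137, 0.001]
force: [-0.2, 0.7, -0.0]
width: 0.993
```

```bash
cat > w.py <<'E'
from h import *
import sys
im,d,K,T=shot("wrist"); cv2.imwrite(f"pics/{sys.argv[1]}.png",im[...,::-1]); W=cloud(d,K,T); H=W[...,2]
zt=float(sys.argv[2]); cx,cy=map(float,sys.argv[3:5])
m=(H>.03)&(H<zt+.01)&(np.hypot(W[...,0]-cx,W[...,1]-cy)<.11)
P=W[m]; r=cv2.minAreaRect((P[:,:2]*1000).astype(np.float32)); print("rect",r,"z",np.median(P[:,2]))
print(np.round(cv2.boxPoints(r)).astype(int).tolist())
E
python3 w.py w1 .06 .502 -.330;python3 go.py 484 -332 77 95.5
```

```text
rect ((502.095947265625, -328.6590270996094), (111.37745666503906, 60.034114837646484), 5.642768383026123) z 0.061238226306479654
[[444, -304], [450, -364], [560, -353], [555, -293]]
clock 2.55 tcp [ 484.  -331.2  249.8] jaw 95.3 tool z [-0.001 -0.    -1.   ] F [ 0.75  0.3  -0.15] w 0.99 q [ 0.25  0.42  0.36  1.75 -0.17  1.01  2.34]
shift cm [  0.    -0.08 -17.28]
spin 0.003
```

View pics/w1.png

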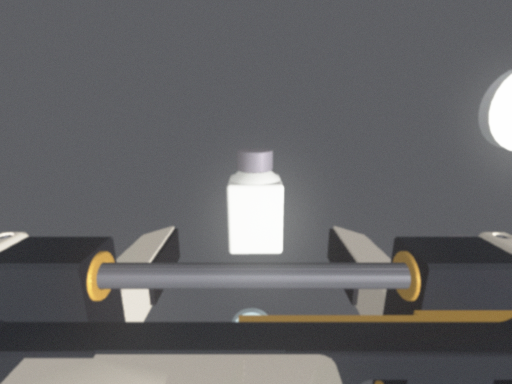

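Request:
carry_out(
  plan=[
    [0,0,-5,0,9.1],
    [0,0,-9,0,9.1],
    [0,0,-13,0,9.1],
    [0,0,-16,0,9.1],
    [0,0,-17.3,0,9.1],
    [0,0,-17.3,0,9.1],
    [0,0,-17.3,0,8],
    [0,0,-17.3,0,7],
    [0,0,-17.3,0,6.4],
    [0,0,-17.3,0,5.5],
    [0,0,-17.3,0,5],
    [0,0,-17.3,0,5],
    [0,0,-17.3,0,5],
    [0,0,-17.3,0,5],
    [0,0,-17.3,0,5],
    [0,0,-17.3,0,5],
  ],
  squeeze=5,
)

```text
clock: 4.15
position: [0.4843, -0.3313, 0.0776]
ee_rot: [-0.145, 3.138, -0.001]
force: [-1.2, 1.6, 6.6]
width: 0.658
```

```bash
python3 go.py
```

```text
clock 4.15 tcp [ 484.3 -331.3   77.6] jaw 95.3 tool z [ 0. -0. -1.] F [-1.21  1.63  6.64] w 0.658 q [ 0.32  0.64  0.28  1.89 -0.27  0.65  2.42]
```

Request:
carry_out(
  plan=[
    [0.3,0,0.6,0,5],
    [0.6,0.1,1.2,0,5],
    [1,0.1,1.8,0,5],
    [1.5,0.1,2.3,0,5],
    [2,0.2,2.8,0,5],
    [2.5,0.2,3.3,0,5],
    [3.1,0.3,3.7,0,5],
    [3.7,0.4,4,0,5],
    [4.3,0.4,4.3,0,5],
    [4.3,0.4,4.3,0,5],
  ],
)

```text
clock: 5.15
position: [0.5286, -0.3271, 0.121]
ee_rot: [-0.147, 3.137, -0.001]
force: [-0.0, -0.1, -2.2]
width: 0.653
```

```bash
python3 go.py
cat > sd.py <<'E'
from h import *
import sys
n,x0,y0,x1,y1=sys.argv[1],*map(int,sys.argv[2:6])
im,d,K,T=shot("side"); np.savez(f"{n}.npz",im=im,d=d,K=K,T=T)
cv2.imwrite(f"pics/{n}.png",cv2.resize(im[y0:y1,x0:x1,::-1],None,fx=3,fy=3,interpolation=cv2.INTER_CUBIC))
E
python3 sd.py s1 230 60 430 220
```

```text
clock 5.15 tcp [ 528.6 -327.1  121. ] jaw 95.36 tool z [ 0.002 -0.001 -1.   ] F [-0.01 -0.14 -2.18] w 0.653 q [ 0.26  0.62  0.31  1.77 -0.25  0.78  2.36]
```

View pics/s1.png

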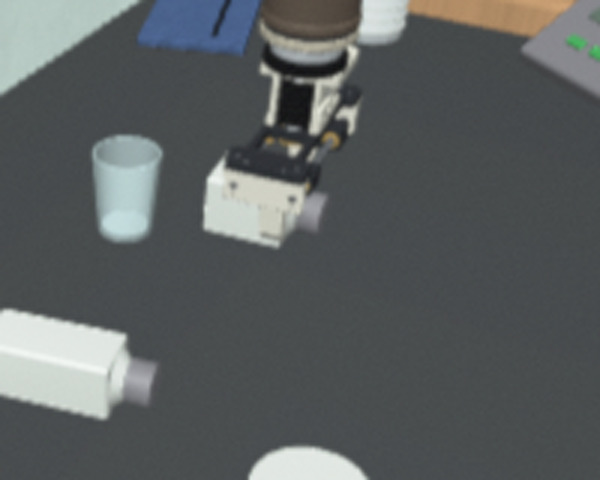

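Request:
carry_out(
  plan=[
    [-1,0,-1,0,5],
    [-2,0,-2,0,5],
    [-2,0,-2.8,0,5],
    [-2,0,-3,0,5],
    [-2,0,-3,0,5],
    [-2,0,-3,0,5],
  ],
  squeeze=3,
)

```text
clock: 5.8
position: [0.5086, -0.3272, 0.0908]
ee_rot: [-0.147, 3.137, -0.001]
force: [1.2, 1.0, -2.1]
width: 0.654
```

```bash
python3 go.py
cat > pt.py <<'E'
from h import *
import sys
# bottle points seen from side: white/grey pts near x,y ; print height profile along x
z=np.load(sys.argv[1]+".npz") if len(sys.argv)<5 else None
im,d,K,T=shot("side"); np.savez("cur.npz",im=im,d=d,K=K,T=T)
W=cloud(d,K,T); cx,cy,r,zm=map(float,sys.argv[1:5])
m=(np.abs(W[...,0]-cx)<r)&(np.abs(W[...,1]-cy)<.06)&(W[...,2]>.002)&(W[...,2]<zm)
P=W[m]*1000
for x in np.arange(P[:,0].min(),P[:,0].max(),10):
    q=P[(P[:,0]>=x)&(P[:,0]<x+10)]
    if len(q)>3: print(int(x),len(q),"z",np.percentile(q[:,2],[2,98]).round(0),"y",np.percentile(q[:,1],[5,95]).round(0))
E
python3 pt.py .53 -.33 .1 .09
```

```text
clock 5.8 tcp [ 508.6 -327.2   90.8] jaw 95.37 tool z [ 0.001 -0.001 -1.   ] F [ 1.22  0.99 -2.08] w 0.654 q [ 0.28  0.64  0.29  1.84 -0.27  0.7   2.39]
430 8 z [2. 3.] y [-361. -286.]
440 7 z [2. 3.] y [-359. -276.]
450 9 z [2. 3.] y [-383. -274.]
460 29 z [ 2. 55.] y [-359. -309.]
470 66 z [ 2. 66.] y [-342. -291.]
480 38 z [ 3. 64.] y [-341. -307.]
490 66 z [ 2. 65.] y [-311. -279.]
500 45 z [ 3. 81.] y [-362. -277.]
510 41 z [ 8. 89.] y [-359. -278.]
520 46 z [ 9. 86.] y [-359. -293.]
530 44 z [ 2. 54.] y [-296. -290.]
540 46 z [ 3. 53.] y [-296. -291.]
550 48 z [ 3. 54.] y [-295. -283.]
560 61 z [ 5. 63.] y [-295. -289.]
570 59 z [ 2. 63.] y [-322. -283.]
580 7 z [ 2. 63.] y [-337. -292.]
590 5 z [2. 4.] y [-321. -288.]
600 8 z [2. 3.] y [-350. -287.]
610 7 z [2. 3.] y [-369. -277.]
620 4 z [2. 3.] y [-354. -283.]
```

Request:
carry_out(
  plan=[
    [0,0,0.5,0,5],
    [0,0,1.5,0,5],
    [0,0,2,0,5],
    [0,0,3,0,5],
    [0,0,3,0,5],
    [0,0,3,0,5],
    [0,0,3,0,5],
  ],
  squeeze=3,
)

```text
clock: 6.55
position: [0.5084, -0.3271, 0.1207]
ee_rot: [-0.147, 3.137, -0.001]
force: [0.7, -0.1, -2.0]
width: 0.654
```

```bash
python3 go.py; python3 pt.py .53 -.33 .08 .12 | awk '$1>530'
```

```text
clock 6.55 tcp [ 508.4 -327.1  120.7] jaw 95.37 tool z [ 0.001 -0.001 -1.   ] F [ 0.72 -0.07 -2.04] w 0.654 q [ 0.27  0.6   0.31  1.82 -0.25  0.76  2.38]
533 73 z [ 2. 84.] y [-298. -289.]
543 76 z [ 2. 78.] y [-303. -289.]
553 59 z [ 6. 75.] y [-308. -290.]
563 45 z [ 2. 70.] y [-315. -289.]
573 22 z [ 2. 65.] y [-333. -287.]
583 6 z [2. 3.] y [-339. -280.]
593 5 z [2. 4.] y [-346. -296.]
603 11 z [2. 3.] y [-365. -279.]
```

Request:
carry_out(
  plan=[
    [0,0,0,0,5],
    [0,0,0,0,5],
    [0,0,0,0,5],
    [0,0,0,0,5],
    [0,0,0,0,5],
  ],
  squeeze=3,
)

```text
clock: 7.1
position: [0.5084, -0.327, 0.1206]
ee_rot: [-0.147, 3.137, -0.001]
force: [0.1, -0.3, -2.6]
width: 0.652
```

```bash
python3 go.py; python3 pt.py .53 -.33 .08 .12 | awk '$1>530'
```

```text
clock 7.1 tcp [ 508.4 -327.   120.6] jaw 95.37 tool z [ 0.001 -0.    -1.   ] F [ 0.08 -0.34 -2.57] w 0.652 q [ 0.27  0.6   0.31  1.82 -0.25  0.76  2.38]
532 68 z [ 2. 83.] y [-298. -291.]
542 75 z [ 3. 78.] y [-298. -290.]
552 58 z [18. 74.] y [-306. -290.]
562 42 z [ 2. 70.] y [-316. -290.]
572 23 z [ 3. 65.] y [-332. -288.]
582 5 z [ 2. 54.] y [-344. -290.]
592 6 z [2. 4.] y [-348. -302.]
```

Request:
carry_out(
  plan=[
    [0,0,4,0,5],
    [0,0,4,0,5],
    [0,0,2,0,5],
    [0,0,0,0,5],
    [0,0,4,0,5],
    [0,0,4,0,5],
    [0,0,2,0,5],
    [0,0,0,0,5],
    [0,0,4,0,5],
    [0,0,4,0,5],
    [0,0,2,0,5],
    [0,0,0,0,5],
    [0,0,0,0,5],
  ],
  squeeze=3,
)

```text
clock: 8.45
position: [0.5074, -0.3266, 0.1186]
ee_rot: [0.147, -3.137, -0.001]
force: [-0.3, 0.1, -2.0]
width: 0.654
```

```bash
python3 go.py; python3 pt.py .53 -.33 .08 .12 | awk '$1>530||$1<500'
```

```text
clock 8.45 tcp [ 507.4 -326.6  118.6] jaw 95.36 tool z [-0.001  0.001 -1.   ] F [-0.27  0.08 -2.04] w 0.654 q [ 0.27  0.6   0.31  1.82 -0.25  0.76  2.38]
451 8 z [2. 3.] y [-382. -290.]
461 7 z [2. 4.] y [-387. -310.]
471 160 z [ 2. 82.] y [-351. -297.]
481 110 z [ 2. 86.] y [-344. -295.]
491 102 z [  4. 115.] y [-300. -278.]
531 21 z [ 2. 80.] y [-299. -279.]
551 8 z [2. 4.] y [-362. -278.]
561 10 z [2. 4.] y [-359. -298.]
571 7 z [2. 3.] y [-373. -290.]
581 8 z [2. 3.] y [-376. -277.]
591 8 z [2. 4.] y [-377. -282.]
601 7 z [2. 3.] y [-377. -283.]
```

```bash
python3 sd.py s2 230 60 430 220
```

```text
(no output)
```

View pics/s2.png

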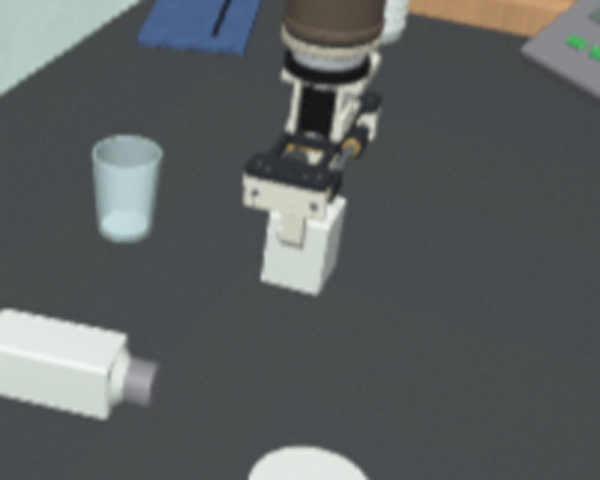

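```bash
cat > tilt.py <<'E'
from h import *
import sys
f,cx,cy,zlo,zhi=sys.argv[1],*map(float,sys.argv[2:6])
if f=="new":
    im,d,K,T=shot("side")
else:
    z=np.load(f); im,d,K,T=z["im"],z["d"],z["K"],z["T"]
W=cloud(d,K,T); m=(np.abs(W[...,0]-cx)<.06)&(np.abs(W[...,1]-cy)<.06)&(W[...,2]>zlo)&(W[...,2]<zhi)&(im.min(-1)>110)
P=W[m]*1000; zs=[];a=[];b=[]
for z in np.arange(zlo*1000,zhi*1000,5):
    q=P[(P[:,2]>=z)&(P[:,2]<z+5)]
    if len(q)>8: print(int(z),len(q),"x",np.percentile(q[:,0],[2,98]).round(1),"y",np.percentile(q[:,1],[2,98]).round(1)); zs.append(z);a.append(q[:,0].min());b.append(q[:,0].max())
E
python3 tilt.py new .507 -.327 .003 .075
```

```text
3 14 x [481.7 531.5] y [-301.8 -294.8]
8 29 x [476.  533.4] y [-348.9 -294.2]
13 33 x [476.1 530.8] y [-339.6 -293. ]
18 39 x [476.3 534.1] y [-337.1 -293.2]
23 28 x [475.6 529.1] y [-348.1 -293.4]
28 38 x [476.  531.6] y [-336.5 -293.6]
33 33 x [476.  530.3] y [-339.4 -293.6]
38 33 x [476.2 531. ] y [-344.3 -294.3]
43 36 x [476.5 532.4] y [-339.9 -293. ]
48 30 x [475.7 533.9] y [-348.6 -294.1]
53 31 x [476.2 530.9] y [-347.  -290.7]
58 26 x [476.2 532. ] y [-346.3 -287.6]
63 30 x [476.2 530.8] y [-342.2 -281.7]
68 34 x [476.2 532.9] y [-347.7 -278.1]
73 15 x [476.7 529.4] y [-324.8 -279.4]
```

Request:
carry_out(
  plan=[
    [0,0,0,0,5],
    [0,0,0,0,5],
    [0,0,2,0,5],
    [0,0,5,0,5],
    [0,0,9,0,5],
    [0.2,4,9,0,5],
    [0.4,8,9,0,5],
    [0.7,12,9,0,5],
    [0.9,16,9,0.02,5],
    [1.1,20,9,0.04,5],
    [1.3,24,9,0.06,5],
    [1.5,28,9,0.08,5],
    [1.7,32,9,0.1,5],
    [2,36,9,0.12,5],
    [2.2,40,9,0.14,5],
    [2.4,44,9,0.14,5],
    [2.6,48,9,0.14,5],
    [2.8,52,9,0.14,5],
    [3,55,9,0.14,5],
    [3.2,58,9,0.14,5],
  ],
  squeeze=12,
)

```text
clock: 10.6
position: [0.5405, 0.2546, 0.2116]
ee_rot: [-0.367, 3.118, -0.0]
force: [1.1, -1.6, -1.6]
width: 0.652
```

```bash
python3 go.py 540.4 279.7 128 103.5; python3 tilt.py new .54 .26 .075 .16
```

```text
clock 10.6 tcp [540.5 254.6 211.6] jaw 103.43 tool z [ 0.002  0.    -1.   ] F [ 1.09 -1.59 -1.61] w 0.652 q [-0.69  0.47  0.22  1.76 -0.12  0.93  1.39]
shift cm [-0.01  2.51 -8.36]
spin 0.001
95 31 x [505.4 558.9] y [236.4 289.3]
100 72 x [503.8 556.7] y [226.7 289.1]
105 73 x [504.1 557.5] y [229.2 289.5]
110 76 x [504.4 557.9] y [225.2 289.5]
115 72 x [504.4 557.3] y [227.3 289.7]
120 84 x [504.6 557.2] y [223.2 290. ]
125 74 x [504.5 556.4] y [228. 289.]
130 70 x [504.2 554.9] y [225.3 289.8]
135 57 x [504.5 533.1] y [228.1 283.4]
140 54 x [504.2 523.8] y [223.  282.9]
145 57 x [504.  523.2] y [223.2 284.6]
150 50 x [504.2 522.8] y [227.  288.5]
155 63 x [504.3 524.5] y [223.4 291.5]
```

Request:
carry_out(
  plan=[
    [0,2.5,-1,0,5],
    [0,2.5,-4,0,5],
    [0,2.5,-6.5,0,5],
    [0,2.5,-8,0,5],
    [0,2.5,-8.4,0,5],
    [0,2.5,-8.5,0,5],
    [0,2.5,-8.6,0,5],
    [0,2.5,-8.7,0,5],
    [0,2.5,-8.75,0,5],
    [0,2.5,-8.8,0,5],
    [0,2.5,-8.8,0,5],
  ],
)

```text
clock: 11.75
position: [0.54, 0.286, 0.1237]
ee_rot: [-0.376, 3.116, 0.006]
force: [0.1, -0.5, -2.5]
width: 0.654
```

```bash
python3 go.py 540.4 279.7 123 103.5; python3 tilt.py new .54 .28 .005 .12
```

```text
clock 11.75 tcp [540.  286.  123.7] jaw 103.74 tool z [ 0.003  0.004 -1.   ] F [ 0.13 -0.53 -2.53] w 0.654 q [-0.7   0.59  0.19  1.79 -0.16  0.76  1.38]
shift cm [ 0.04 -0.63 -0.07]
spin -0.004
5 859 x [482.1 585.4] y [222.2 338.6]
10 81 x [481.4 588.9] y [221.4 338.7]
15 109 x [481.  588.4] y [221.1 339.1]
20 152 x [480.4 590.5] y [221.8 339.8]
25 50 x [504.  535.7] y [256.5 316.6]
30 45 x [503.6 531.8] y [253.8 315.3]
35 46 x [503.2 532.7] y [258.1 316.6]
40 51 x [503.3 533.4] y [256.  316.3]
45 47 x [503.3 527. ] y [259.6 314.8]
50 45 x [503.3 523.4] y [253.9 314. ]
55 43 x [503.4 522.6] y [253.9 313.2]
60 46 x [503.6 522.4] y [259.1 317.7]
65 50 x [503.4 540.2] y [242.4 322.8]
70 55 x [504.3 540. ] y [245.  326.4]
75 59 x [503.1 540.6] y [240.5 325.8]
80 70 x [503.4 540.6] y [240.9 325.4]
85 164 x [505.3 538.6] y [249.1 322.1]
90 67 x [512.7 538.8] y [247.6 315.7]
100 9 x [518.2 543.4] y [252.4 288.2]
110 10 x [538.4 543.7] y [245.2 255. ]
115 78 x [526.4 556. ] y [253.2 300. ]
```

Request:
carry_out(
  plan=[
    [0,-0.3,0,0,5],
    [0,-0.6,0,0,5],
    [0,-0.6,-0.1,0,5],
    [0,-0.6,-0.2,0,5],
    [0,-0.6,-0.3,0,5],
    [0,-0.6,-0.3,0,5],
    [0,-0.6,-0.3,0,5],
  ],
)

```text
clock: 12.5
position: [0.5406, 0.2796, 0.122]
ee_rot: [-0.374, 3.115, 0.006]
force: [-1.8, -3.5, 12.4]
width: 0.653
```

```bash
python3 go.py
```

```text
clock 12.5 tcp [540.6 279.6 122. ] jaw 103.71 tool z [ 0.004  0.004 -1.   ] F [-1.76 -3.47 12.36] w 0.653 q [-0.69  0.59  0.19  1.8  -0.16  0.76  1.39]
```

Request:
carry_out(
  plan=[
    [0,0,0,0,5],
    [0,0,0,0,5],
    [0,0,0.1,0,6.6],
    [0,0,0.1,0,7],
    [0,0,0.1,0,8],
    [0,0,0.1,0,9.1],
    [0,0,0.1,0,9.1],
    [0,0,2,0,9.1],
    [0,0,6,0,9.1],
    [0,0,10,0,9.1],
    [0,0,14,0,9.1],
    [0,0,14,0,9.1],
    [1,-10,14,0,9.1],
    [2,-20,14,0,9.1],
    [3.1,-34.5,13,0,9.1],
    [3.1,-34.5,13,0,9.1],
    [3.1,-34.5,13,0,9.1],
    [3.1,-34.5,13,-0.03,9.1],
    [3.1,-34.5,13,-0.03,9.1],
    [3.1,-34.5,13,-0.03,9.1],
  ],
  squeeze=3,
)

```text
clock: 14.5
position: [0.5708, -0.074, 0.2516]
ee_rot: [-0.311, 3.122, -0.001]
force: [-0.4, 0.8, 0.0]
width: 0.991
```

```bash
python3 w.py w2 .056 .607 -.058; python3 tilt.py new .54 .28 .023 .12 | awk '{print $1,$2,$4,$5,$6,$7,$8,$9}'; python3 sd.py s3 140 140 340 330; python3 go.py 572 -65 75 101.8
```

```text
rect ((594.3182983398438, -58.6733283996582), (125.99686431884766, 56.099151611328125), 11.843273162841797) z 0.05723695641957166
[[527, -44], [538, -99], [662, -73], [650, -18]]
23 108 [481.5 598.2] y [229. 338.3] 
28 65 [504.3 555.3] y [254.3 314.7] 
33 65 [504.2 557.2] y [254.9 314.7] 
38 61 [504.2 556.8] y [251.8 314.6] 
43 61 [504.2 555.9] y [250.5 315. ]
48 73 [504.1 557.2] y [249. 314.9] 
53 69 [504.1 558.2] y [250.6 314.5] 
58 63 [504. 556.9] y [254.8 314.6] 
63 69 [504. 556.1] y [250.3 315.1] 
68 66 [504.1 555.3] y [249.7 314.5] 
73 69 [503.6 558. ] y [248.9 314.9]
78 82 [504.4 554.4] y [254.1 314.9] 
83 298 [506.7 563.1] y [248.2 313. ]
88 162 [513.7 559.2] y [256.8 305.4] 
93 43 [518.7 549.5] y [271.3 300.7] 
98 28 [519.1 546.5] y [268.5 300.3] 
103 21 [522.4 545.5] y [290.5 300.1] 
108 23 [522.3 547.5] y [289.9 300. ]
113 229 [520.1 555.1] y [263.2 299.1] 
118 84 [523.3 555.3] y [263.6 295.8] 
clock 14.65 tcp [571.3 -65.1 251.5] jaw 101.97 tool z [ 0.003  0.005 -1.   ] F [0.41 0.81 0.34] w 0.99 q [-0.21  0.4   0.32  1.77 -0.15  0.99  1.95]
shift cm [ 7.000e-02  1.000e-02 -1.765e+01]
spin -0.003
```

View pics/s3.png

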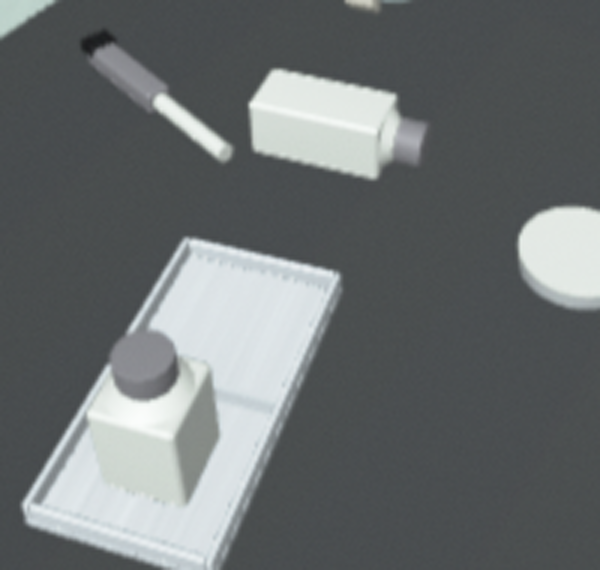

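Request:
carry_out(
  plan=[
    [0,0,-5,0,9.1],
    [0,0,-9,0,9.1],
    [0,0,-13,0,9.1],
    [0,0.1,-16,0,9.1],
    [0,0.1,-17.6,0,9.1],
    [0,0.1,-17.6,0,9.1],
    [0,0.1,-17.6,0,8],
    [0,0.1,-17.6,0,7],
    [0,0.1,-17.6,0,6],
    [0,0.1,-17.6,0,5],
    [0,0.1,-17.6,0,4.6],
    [0,0.1,-17.6,0,4.6],
    [0,0.1,-17.6,0,4.6],
    [0,0.1,-17.6,0,4.6],
    [0,0.1,-17.6,0,4.6],
    [0,0.1,-17.6,0,4.6],
  ],
  squeeze=3,
)

```text
clock: 16.25
position: [0.5716, -0.0641, 0.0756]
ee_rot: [-0.327, 3.12, 0.007]
force: [0.5, 0.1, 4.1]
width: 0.613
```

Request:
carry_out(
  plan=[
    [0,0,1,0,4.6],
    [0.5,0.1,2,0,4.6],
    [1,0.2,3,0,4.6],
    [1.5,0.3,4,0,4.6],
    [2,0.4,5,0,4.6],
    [2.5,0.5,6,0,4.6],
    [2.5,0.5,6,0,4.6],
    [2.5,0.5,6,0,4.6],
    [2.5,0.5,6,0,4.6],
  ],
  squeeze=3,
)

```text
clock: 17.15
position: [0.5961, -0.0592, 0.1352]
ee_rot: [-0.327, 3.121, 0.007]
force: [-0.6, 0.2, 1.1]
width: 0.61
```

```bash
python3 go.py; python3 pt.py .62 -.06 .1 .16
```

```text
clock 17.15 tcp [596.1 -59.2 135.2] jaw 101.95 tool z [ 0.003  0.005 -1.   ] F [-0.62  0.16  1.09] w 0.61 q [-0.18  0.57  0.28  1.82 -0.22  0.78  1.99]
520 10 z [2. 2.] y [-102.   -4.]
530 10 z [2. 3.] y [-103.  -10.]
540 24 z [  2. 158.] y [-99.  -8.]
550 118 z [  3. 160.] y [-78.  -9.]
560 161 z [  2. 159.] y [-101.  -30.]
570 176 z [  2. 159.] y [-115.  -20.]
580 83 z [  2. 160.] y [-107.  -14.]
590 70 z [  2. 159.] y [-93. -12.]
600 51 z [  2. 160.] y [-81. -16.]
610 83 z [  2. 156.] y [-52. -23.]
620 85 z [ 2. 86.] y [-47. -16.]
630 82 z [ 2. 85.] y [-31. -19.]
640 83 z [ 3. 81.] y [-25. -18.]
650 81 z [ 2. 76.] y [-29. -14.]
660 77 z [ 8. 69.] y [-33. -13.]
670 66 z [ 2. 65.] y [-42. -11.]
680 48 z [ 3. 60.] y [-57. -10.]
690 22 z [ 2. 55.] y [-58. -19.]
700 5 z [ 2. 18.] y [-37.  -3.]
710 6 z [ 2. 20.] y [-38.  -1.]
```

Request:
carry_out(
  plan=[
    [0,0,4,0,4.6],
    [0,0,5,0,4.6],
    [0,0,3,0,4.6],
    [0,0,2,0,4.6],
    [0,0,6,0,4.6],
    [0,0,6,0,4.6],
    [0,0,4,0,4.6],
    [0,0,2.6,0,4.6],
    [0,0,6.5,0,4.6],
    [0,0,6.5,0,4.6],
    [0,0,4.5,0,4.6],
    [0,0,3.5,0,4.6],
    [0,0,3.5,0,4.6],
  ],
  squeeze=3,
)

```text
clock: 18.5
position: [0.5946, -0.0592, 0.1678]
ee_rot: [0.327, -3.123, -0.007]
force: [0.5, 0.4, -2.9]
width: 0.61
```

```bash
python3 go.py; python3 tilt.py new .61 -.059 .003 .13
```

```text
clock 18.5 tcp [594.6 -59.2 167.8] jaw 101.95 tool z [-0.002  0.005 -1.   ] F [ 0.5   0.44 -2.87] w 0.61 q [-0.19  0.53  0.29  1.8  -0.2   0.85  1.98]
3 9 x [583.2 655.7] y [-93.6 -28.9]
8 27 x [552.5 600.2] y [-40.2 -29.3]
13 36 x [551.7 598.6] y [-83.3 -28.1]
18 44 x [551.5 601.7] y [-87.1 -28.1]
23 44 x [553.1 602.7] y [-82.6 -27.6]
28 36 x [552.4 604.3] y [-85.9 -27.3]
33 44 x [554.4 603.6] y [-80.  -27.7]
38 45 x [555.5 603.2] y [-86.6 -27.3]
43 40 x [556.3 604.9] y [-83.2 -27.5]
48 50 x [556.6 608.1] y [-80.9 -26.8]
53 42 x [556.2 606.1] y [-85.9 -27.7]
58 48 x [558. 607.] y [-84.8 -26.2]
63 43 x [559.5 611.4] y [-83.2 -27.2]
68 47 x [559.5 607.8] y [-82.  -26.6]
73 44 x [560.  609.3] y [-78.  -26.6]
78 45 x [560.5 610.5] y [-85.8 -26.2]
83 49 x [560.7 612. ] y [-80.9 -25.9]
88 45 x [561.9 610.5] y [-74.7 -26. ]
93 50 x [562.6 615.6] y [-81.  -25.3]
98 39 x [562.8 613.2] y [-82.9 -26.1]
103 33 x [563.7 613. ] y [-86.3 -24.2]
108 43 x [564.7 616.8] y [-80.3 -19.2]
113 45 x [565.3 617.3] y [-81.6 -14.7]
118 48 x [567.  613.1] y [-81.1 -12.7]
123 69 x [567.8 594. ] y [-86.6 -12.9]
128 15 x [575.4 594.7] y [-71.  -12.2]
```

Request:
carry_out(
  plan=[
    [0,0,-0.3,0,4.6],
    [0,0,-0.5,0,4.6],
    [0,0,-0.6,0,4.6],
    [0,0,-0.7,0,4.6],
    [0,0,-0.8,0,4.6],
    [0,0,-0.9,0,4.6],
    [0,0,-1,0,4.6],
    [0,0,-1,0,4.6],
    [0,0,-1,0,4.6],
  ],
  squeeze=3,
)

```text
clock: 19.45
position: [0.595, -0.0593, 0.1585]
ee_rot: [0.327, -3.124, -0.007]
force: [0.4, -0.7, 2.6]
width: 0.609
```

```bash
python3 go.py; python3 tilt.py new .60 -.059 .003 .13 | awk 'NR%3==1'
```

```text
clock 19.45 tcp [595.  -59.3 158.5] jaw 101.94 tool z [-0.001  0.004 -1.   ] F [ 0.39 -0.69  2.58] w 0.609 q [-0.19  0.54  0.29  1.8  -0.21  0.83  1.98]
3 10 x [567.4 600.9] y [-36.9 -28.9]
18 38 x [552.  601.7] y [-76.6 -28.3]
33 42 x [554.6 606.6] y [-81.9 -27.3]
48 45 x [555.9 609.3] y [-76.7 -27.1]
63 47 x [558.  607.4] y [-87.5 -26.1]
78 46 x [559.8 609.3] y [-83.1 -28. ]
93 34 x [560.7 611.4] y [-87.5 -25.2]
108 48 x [562.3 613.3] y [-76.4 -12.4]
123 47 x [567.5 596.6] y [-78.2 -11.4]
```

Request:
carry_out(
  plan=[
    [0,0,-0.2,0,4.6],
    [-0.2,0,-0.3,0,4.6],
    [-0.4,-0.1,-0.3,0,4.6],
    [-0.6,-0.1,-0.3,0,4.6],
    [-0.8,-0.2,-0.3,0,4.6],
    [-0.8,-0.2,-0.3,0,4.6],
    [-0.8,-0.2,-0.3,0,4.6],
  ],
  squeeze=3,
)

```text
clock: 20.2
position: [0.5868, -0.0612, 0.1554]
ee_rot: [0.327, -3.124, -0.007]
force: [1.2, -0.3, -3.0]
width: 0.611
```

```bash
python3 go.py; python3 tilt.py new .60 -.059 .003 .13 | awk 'NR%3==1'
```

```text
clock 20.2 tcp [586.8 -61.2 155.4] jaw 101.94 tool z [-0.001  0.005 -1.   ] F [ 1.17 -0.34 -2.97] w 0.611 q [-0.19  0.53  0.29  1.83 -0.21  0.81  1.99]
3 15 x [553.6 597. ] y [-40.7 -28.2]
18 41 x [549.4 599.4] y [-82.4 -27.5]
33 39 x [549.9 598.9] y [-78.4 -28.9]
48 35 x [551.2 599.9] y [-78.6 -28.4]
63 43 x [551.5 603.7] y [-78.9 -29.2]
78 44 x [552.6 601.8] y [-84.7 -28.3]
93 32 x [553.6 602.4] y [-88.  -25.3]
108 42 x [554.2 602. ] y [-88.3 -14.2]
123 25 x [561.9 585.9] y [-74.9 -13.7]
```

Request:
carry_out(
  plan=[
    [0,0,0,0,4.6],
    [0,0,0,0,4.6],
    [0,0,0,0,4.6],
    [0,0,2,0,4.6],
    [0,0,5,0,4.6],
    [0,0,8,0,4.6],
    [-0.2,3,8,0,4.6],
    [-0.5,6,8,0,4.6],
    [-0.7,9,8,0,4.6],
    [-1,12,8,0,4.6],
    [-1.3,15,8,0.03,4.6],
    [-1.5,18,8,0.03,4.6],
    [-1.7,20.5,8,0.03,4.6],
    [-1.8,22.4,8,0.03,4.6],
    [-1.8,22.4,8,0.03,4.6],
    [-1.8,22.4,8,0.03,4.6],
    [-1.8,22.4,8,0.03,4.6],
  ],
  squeeze=12,
)

```text
clock: 21.95
position: [0.5691, 0.1615, 0.2355]
ee_rot: [0.371, -3.119, -0.006]
force: [0.4, -0.7, -3.4]
width: 0.609
```

```bash
python3 go.py 568.4 163.1 160 103.5; python3 tilt.py new .57 .163 .06 .2 | awk 'NR%2==1'
```

```text
clock 21.95 tcp [569.1 161.5 235.5] jaw 103.58 tool z [-0.001  0.004 -1.   ] F [ 0.39 -0.67 -3.35] w 0.609 q [-0.56  0.44  0.27  1.75 -0.14  0.98  1.58]
shift cm [-0.07  0.16 -7.55]
spin -0.001
85 50 x [531.3 580.9] y [136.9 193.4]
95 62 x [531.3 581.6] y [136.9 193.7]
105 66 x [530.8 580. ] y [135.6 193.9]
115 66 x [531.6 580.9] y [137.4 194. ]
125 63 x [531.9 582.9] y [134.6 193.3]
135 66 x [532.7 583. ] y [135.7 194.1]
145 75 x [533.5 583.4] y [136.8 194.5]
155 80 x [533.5 582.5] y [131.9 194.2]
165 55 x [533.8 583.2] y [136.3 195.1]
175 50 x [534.5 554.5] y [131.3 194.6]
185 69 x [535.1 568.6] y [123.1 207.9]
195 81 x [535.8 568.8] y [119.5 194.8]
```

Request:
carry_out(
  plan=[
    [0,0.1,-2,0,4.6],
    [0,0.1,-4,0,4.6],
    [0,0.1,-6,0,4.6],
    [0,0.1,-6.8,0,4.6],
    [0,0.1,-7.1,0,4.6],
    [0,0.1,-7.2,0,4.6],
    [0,0.1,-7.3,0,4.6],
    [0,0.1,-7.4,0,4.6],
    [0,0.1,-7.5,0,4.6],
    [0,0.1,-7.5,0,4.6],
    [0,0.1,-7.5,0,4.6],
  ],
)

```text
clock: 23.1
position: [0.5692, 0.1624, 0.1606]
ee_rot: [0.371, -3.119, -0.006]
force: [-0.2, 0.9, -2.3]
width: 0.608
```

```bash
python3 go.py
```

```text
clock 23.1 tcp [569.2 162.4 160.6] jaw 103.56 tool z [-0.001  0.004 -1.   ] F [-0.21  0.89 -2.26] w 0.608 q [-0.54  0.52  0.25  1.82 -0.17  0.82  1.6 ]
```

Request:
carry_out(
  plan=[
    [0,0,-0.1,0,4.6],
    [0,0,-0.1,0,4.6],
    [0,0,-0.2,0,4.6],
    [0,0,-0.2,0,4.6],
    [-0.2,0,-0.3,0,4.6],
    [-0.3,0,-0.3,0,4.6],
    [-0.3,0,-0.3,0,4.6],
  ],
  squeeze=5,
)

```text
clock: 23.8
position: [0.5663, 0.1622, 0.158]
ee_rot: [-0.371, 3.119, 0.006]
force: [-1.4, -0.3, 4.9]
width: 0.609
```

```bash
python3 go.py;python3 tilt.py new .57 .163 .023 .12 | awk 'NR%2==1'
```

```text
clock 23.8 tcp [566.3 162.2 158. ] jaw 103.56 tool z [-0.     0.004 -1.   ] F [-1.36 -0.35  4.94] w 0.609 q [-0.54  0.52  0.25  1.83 -0.18  0.81  1.6 ]
23 65 x [512.2 626.8] y [116.3 211.4]
33 50 x [531.1 579.8] y [136.6 194.4]
43 53 x [531.  580.5] y [135.6 194.3]
53 51 x [531.5 581. ] y [133.4 194.9]
63 56 x [531.1 582.7] y [138.6 194.3]
73 56 x [531.1 579.4] y [136.6 195. ]
83 50 x [530.8 580.3] y [135.9 194.9]
93 42 x [531.3 549. ] y [133.5 192.1]
103 43 x [532.5 562.5] y [138.3 208.2]
113 40 x [531.5 566.9] y [118.1 188.3]
```

Request:
carry_out(
  plan=[
    [0,0,0,0,4.6],
    [0,0,0,0,4.6],
    [0,0,0.1,0,6.2],
    [0,0,0.1,0,7],
    [0,0,0.1,0,8],
    [0,0,0.1,0,9.1],
    [0,0,0.1,0,9.1],
    [0,0,0.1,0,9.1],
    [0,0,2,0,9.1],
    [0,0,6,0,9.1],
    [0,0,10,0,9.1],
    [0,0,15,0,9.1],
    [-10,-15,15,0,9.1],
    [-10,-20,15,0,9.1],
    [-10,-25,15,0,9.1],
    [-10,-25,15,0,9.1],
    [-10,-25,15,0,9.1],
    [-10,-25,15,0,9.1],
  ],
  squeeze=3,
)

```text
clock: 25.65
position: [0.4644, -0.0925, 0.3084]
ee_rot: [-0.362, 3.12, 0.005]
force: [0.2, 0.4, 0.3]
width: 0.994
```

```bash
python3 go.py;python3 tilt.py new .57 .163 .023 .17 | awk 'NR%3==1'; echo; python3 tilt.py new .54 .28 .023 .12 | awk 'NR%3==1'; python3 sd.py s4 100 80 400 330
python3 - <<'E'
from h import *
im,d,K,T=shot("top"); z=np.load("top0.npz")
for n,b in dict(dish=(225,250,285,305),beaker=(335,130,385,170),pip=(225,75,270,168)).items():
    x0,y0,x1,y1=b; a=np.abs(im[y0:y1,x0:x1].astype(int)-z["im"][y0:y1,x0:x1]).max(-1); print(n,"changed px",(a>40).sum(),"of",a.size)
E
```

```text
clock 25.65 tcp [464.4 -92.5 308.4] jaw 103.24 tool z [ 0.     0.003 -1.   ] F [0.22 0.42 0.34] w 0.994 q [-0.27  0.17  0.42  1.93 -0.08  1.06  1.98]
23 75 x [510.6 627.6] y [112.  208.7]
38 50 x [530.1 580.8] y [138.7 194.7]
53 57 x [530.2 578.9] y [135.8 195.4]
68 55 x [530.2 580.3] y [134.2 195. ]
83 56 x [530.4 579.5] y [142. 195.]
98 54 x [530.7 577.9] y [136.4 194.7]
113 61 x [530.6 578.8] y [132.9 194.6]
128 85 x [541.2 578.2] y [148.7 184.2]
143 24 x [546.7 570.8] y [172.7 182.1]
158 54 x [545.6 578.7] y [148.3 178.2]

23 105 x [480.8 598.2] y [235.8 338.9]
38 69 x [504.7 556.4] y [250.1 314.5]
53 63 x [504.3 554.1] y [251.4 314.3]
68 68 x [504.  557.1] y [249.7 315.2]
83 285 x [506.5 562.9] y [248.3 312.8]
98 25 x [519.3 547. ] y [268.8 299.8]
113 235 x [520.7 555.8] y [262.9 299.2]
dish changed px 1056 of 3300
beaker changed px 0 of 2000
pip changed px 165 of 4185
```

View pics/s4.png

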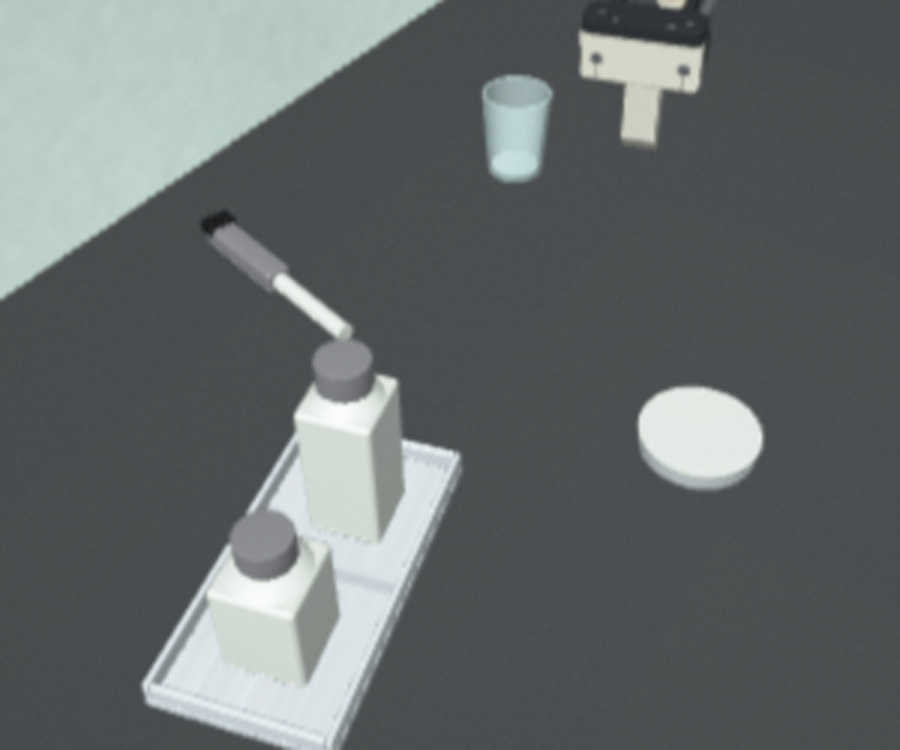

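Run:
```python
from h import *
a=np.load("side0.npz")["im"].astype(int); b=np.load("s4.npz")["im"].astype(int)
D=np.abs(a-b).max(-1)
for n,(x0,y0,x1,y1) in dict(dish=(308,206,358,244),beaker=(255,100,288,142),pip=(162,148,218,192)).items(): print(n,(D[y0:y1,x0:x1]>40).sum())
print(arm.sign_off())
```

```text
dish 0
beaker 0
pip 0
the job is handed in; nothing more can be done
None
```

Both bottles are standing cap up and flat on the tray floor: the short one in bay A, the tall one in bay B. I handed the job in at about 26 s on the robot's clock.

**Method:** The tool can only point down, so I gripped each bottle near the cap end of its body at 3 N. Short upward jerks let it swing upright in the pads. I then squared it on the bench, gripped it at 12 N, carried it to its bay and lowered it onto the floor before opening. The floor contact force read about 12 N for the short bottle and 5 N for the tall one.

**What went wrong along the way:**
- **Short bottle:** at 5 N it lifted without turning, and at 3 N it stuck about 25° tilted until jerked.
- **Tall bottle:** it overswung by about 8° and slid a few millimetres in the grip. Pressing it on the bench and then the tray floor squared it.

**Final checks:**
- **Bottles:** both stand vertical to within about 1 mm over the body height, with clear space to the bay walls. The gripper is well clear.
- **Bystanders:** the side view shows no change at the dish, beaker or pipette. The top view did show changed pixels at the dish and pipette. I put those down to the arm hiding the dish and the tall bottle's removal beside the pipette, but did not check that separately.

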